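Closing-time check of the cheese knives

ROBOT

A 6-joint arm with a two-finger parallel gripper is mounted at the origin on the work surface. World frame = base frame: x ahead of the robot, y to its left, z up, the work surface at z = 0. Lengths are in mm, angles in rad, forces in N, time in s.
With the tool pointing down it reaches from about 325 to 875 mm from the base axis. Payload 4.4 kg.
Tool frame: the origin (TCP) lies on the centre line of the jaws, within the pads' length; the fingertips stand ahead of it and the grasp point (between the pads) lies 6 mm ahead of it (ctrl.tcp_to_tips is the z of the fingertips in the tool frame, in mm); z points along the fingers, y is the direction in which the jaws open and shut (so a half turn about z gives the same grasp; the last joint's range is limited). The gripper opens to 85 mm and grips with 20 to 120 N. Pads are 22 mm wide; open, the fingers measure 114 mm over their backs; the gripper's body (76 mm by 85 mm) begins 54 mm behind the grasp point. The pads swing forward as they close: fully open they stand 13 mm farther back than shut.
Start: joints at [-1.429, 0.207, 1.542, -0, 1.393, -0.15], TCP at [165.401, -550.699, 256.282] pointing down, gripper open.
Joint ranges: [-2.73, 2.73], [-0.86, 2.22], [0.23, 2.46], [-1.11, 4.25], [0.08, 2.63], [-2.82, 2.82]. Speed limits (rad/s): [2.79, 2.79, 3.14, 3.14, 3.14, 3.14].

INTERFACE

Orientations are given as a 3x3 rotation matrix whose columns are the frame's x, y, z axes.
In Python, from plant import ctrl, sensors, optics gives the robot as it stands. Calls block until the motion is done:
- ctrl.move_ptp(position, orientation): joint-space move of the TCP to a pose.
- ctrl.move_l(position, rot=None, vel=150, threshold=None): straight line of the TCP; rot=None keeps the orientation; vel is the mean speed in mm/s. With threshold (N) it stops when the force on the tool has changed by that much, and returns True; else False.
- ctrl.set_joints(angles): joint-space move.
- ctrl.gripper_to(opening, force=None): finger opening in mm; force is the grip in N (None keeps the last); returns when the fingers have stopped.
- ctrl.hold(seconds).
- ctrl.solve_ik(position, orientation): joint angles nearest the present ones, or None.
- sensors.read_state(): the state.
- optics.grab_frame(name): name is "side" or "top" or "wrist"; returns (picture, depth): 480x640x3 uint8, red, green, blue; 480x640 float32, mm along the optical axis (not along the pixel's ray), 0 where there is no reading.
- optics.camera_params(name): a dict with "mtx" (3x3 intrinsics, pixels), "R" (3x3) and "t" (3): a world point X has camera coordinates R X + t; the wrist camera has in their place "T_tool_cam" (4x4, takes a point from camera to tool coordinates, whose origin is the TCP and whose axes are the flange's). Camera axes: x right, y down, z forward; pixel columns grow to the right and rows downward; lengths in mm; the calibration is good to about 2 mm. A picture is of the moment at which its call begins: read the wrist's pose just before it. camera_params takes no time and is no camera call.
A pose or a line that the arm cannot do raises ctrl.MotionError and nothing moves.
- ctrl.finish_job(): hands the job in, once; it reports no verdict.
The state is a dict: "t": time; "q": joint angles; "qvel": joint speeds; "tau": joint torques, N m; "eef_pos": TCP position; "eef_rot": TCP orientation; "force": force on the tool from outside, world axes, zero at the start; "wrist_torque": the same for the moment, N m; "grip_width": finger opening in mm.
Only numpy, scipy, OpenCV 4.12 (cv2) and the standard library are available. Lean on these libraries where they do the work, as an engineer would, in place of code of your own. Each camera call takes 0.05 s, during which the arm holds its last target. There are 200 camera calls.

TASK

Closing time at the bar: with the keeper bar swung clear, wiggle the handle of every cheese knife in the block side to side to feel whether it is loose. Stand each knife with a loose handle blade down in a cell of the metal repair caddy, its tip down by the cell's floor, and let the sound ones stay fully home in the block; then swing the keeper bar shut over them until it clicks into its catch. Do not knock over or shove away the bowls and the mug.

Things in the scene. Friction and masses are not known exactly. Their poses are not given: they have to be found in the camera images.
- block: Fixed wooden knife block, 62 (x) x 375 (y) x 85 mm high; origin under its centre. Six slots in a row at y = -125, -75, -25, 25, 75, 125 mm, 6 (x) x 36 (y), 75 deep. A seated knife stands with its axes as the block's, collar on the block's top, tip 15 mm over the counter; lifting it 75 mm frees it. Bar hinge at the +y end; catch at the -y end, 125 mm high.
- keeper (a joint): Keeper bar angle (rad): 0 = shut against its stop in the catch; grows as it swings open, level, to the block's +x side (counterclockwise from above), to 1.3. Starts at 0.12 to 0.8, stays where left. Under 1 N at the knob, a few N over the last 0.1 rad, past a spring ball that then holds it. Below 0.5 it hangs 4 mm above the +x edges of some collars and keeps those knives in.
- keeper_knob (a point): On the axis of the keeper bar's upright black knob, 18 mm across, from 103 to 161 mm above the counter; this point at 151 mm. The knob stands on a short arm 200 mm along the bar from its hinge axis and 48 mm out on the bar's +x side.
- keeper_hinge (a point): Point on the keeper bar's upright hinge axis, at bar height (107 mm). The bar is steel, 14 mm wide, 12 thick, reaching 341 mm from this axis (along the block's -y when shut), its underside 101 mm above the counter.
- bin: The repair caddy: a loose open aluminium box 220 (x) x 140 (y) x 130 mm high, 1 kg, 4 mm walls and floor, split by walls of full height into six cells, three along x (centres at x = -72, 0, 72 mm) by two along y (centres at y = -34, 34 mm), each about 68 (x) x 64 (y) mm. Origin under its centre, z up.
- bowl1: Terracotta bowl, 104 mm across, 55 high; origin under its centre.
- bowl2: Another such terracotta bowl.
- mug: White mug, 76 mm across, 85 high, handle at its +y; origin under its centre.
- knife1: One of up to six cheese knives that look alike (None: absent), 177 mm long, 0.14 to 0.24 kg. Origin at the blade's tip, z from tip to handle end (up in the block), x across the blade's flat. Blade 34 (y) x 4 (x) up to z = 70 mm; steel collar 44 (x) x 40 (y) from 70 to 82; wooden handle 22 (x) x 26 (y) from 84 to 177. Names do not tell which are loose.
- knife2: A cheese knife just like knife1 to look at. How they feel: on a loose knife the handle rocks freely (well under 1 N) on the collar about the knife's x axis, to 0.22 rad either way, that is 15 mm along y at 70 mm above the collar; a light spring brings it back upright. A sound handle is rigid, and under a push of 9 N gives only some 7 mm there, by the slot's slack.
- knife3: A cheese knife just like knife1 to look at. The pose given for every knife is that of blade and collar; a loose handle may lean from it.
- knife4: A cheese knife just like knife1 to look at; loose or sound.
- knife5: A cheese knife just like knife1 to look at; loose or sound.
- knife6: A cheese knife just like knife1 to look at; loose or sound.

How it is judged:
By the outcome, as a careful person would: the job done as asked, in the order asked, and still so for the second after the job is handed in, with the robot touching nothing.
Of knife1, knife2, knife3, knife4, knife5, knife6 only 5 to 6 are there at a start; the rules pass over those that are not, and their reading is None.
At some moment in a run one of bin may be knocked a few centimetres aside while the robot is not near it.
Once in a run the grip may slacken for a moment while it holds something.
It also fails if it takes over 210 s, if anything falls off the work surface, if the arm or the gripper's body presses on something with over 40 N, if the wrist force passes 120 N, or if a joint passes its speed limit or range.

## Working session

There is one attempt and no reset: what is moved stays moved. The work goes in short steps, each a Python script; the robot and the scene stay as the last script left them, time stands still between calls to the robot, and variables do not carry over. Pictures are saved under pics/ and viewed, about 12 in all and at most 16, crops included, and the job is handed in when it is done.

```bash
ls; mkdir -p pics; python3 - <<'E'
from plant import ctrl,sensors,optics
import cv2,numpy as np
for n in("top","side"):
    p,d=optics.grab_frame(n); cv2.imwrite(f"pics/{n}0.png",p[:,:,::-1]); np.savez(f"{n}0.npz",p=p,d=d)
    c=optics.camera_params(n); print(n,c["mtx"].tolist(),c["R"].round(4).tolist(),c["t"].tolist())
print(optics.camera_params("wrist"),ctrl.tcp_to_tips)
s=sensors.read_state();print(s)
E
```

```text
pics
top [[530.4737916422858, 0.0, 319.9294175045991], [0.0, 530.4737916422858, 240.6926931336574], [0.0, 0.0, 1.0]] [[-0.0077, -1.0, 0.002], [-0.9815, 0.0071, -0.1912], [0.1911, -0.0035, -0.9816]] [45.27068522962537, 560.2741450340371, 1114.536204969476]
side [[489.64666603702807, 0.0, 321.2870316595076], [0.0, 489.64666603702807, 243.37280160429552], [0.0, 0.0, 1.0]] [[-0.7671, -0.6414, -0.0162], [-0.4291, 0.5316, -0.7302], [0.4769, -0.5532, -0.683]] [419.25444290085574, 289.48008620328767, 1043.161509467022]
{'mtx': array([[339.68623373,   0.        , 315.2113551 ],
       [  0.        , 339.68623373, 238.05439913],
       [  0.        ,   0.        ,   1.        ]]), 'T_tool_cam': array([[ 1.06582782e-04, -9.55442549e-01, -2.95177108e-01,
         7.51118302e+01],
       [ 9.99999799e-01, -8.24404966e-05,  6.27927824e-04,
         2.49579726e-01],
       [-6.24283508e-04, -2.95177115e-01,  9.55442348e-01,
        -1.17304308e+02],
       [ 0.00000000e+00,  0.00000000e+00,  0.00000000e+00,
         1.00000000e+00]])} 25.0
{'t': 0.1, 'q': array([-1.42949277e+00,  2.07372853e-01,  1.54282391e+00, -7.62814014e-06,
        1.39350183e+00, -1.50491659e-01]), 'qvel': array([-0.00229209, -0.00259758, -0.00351123, -0.00022435,  0.00073346,
       -0.00132474]), 'tau': array([-4.36897590e-04, -3.84090364e+01, -2.92548108e+01, -2.32973744e-04,
        4.85986980e-03,  1.68450180e-05]), 'eef_pos': array([ 165.31225977, -550.05842287,  255.21412511]), 'eef_rot': array([[ 9.57728642e-01,  2.87673001e-01, -3.04021270e-04],
       [ 2.87672997e-01, -9.57726425e-01,  2.08389319e-03],
       [ 3.08310605e-04, -2.08326291e-03, -9.99997782e-01]]), 'force': array([ 0.3121976 , -0.10673906, -0.59424251]), 'wrist_torque': array([ 0.03980562, -0.00731357,  0.03335135]), 'grip_width': 85.2371161361506}
```

View pics/top0.png

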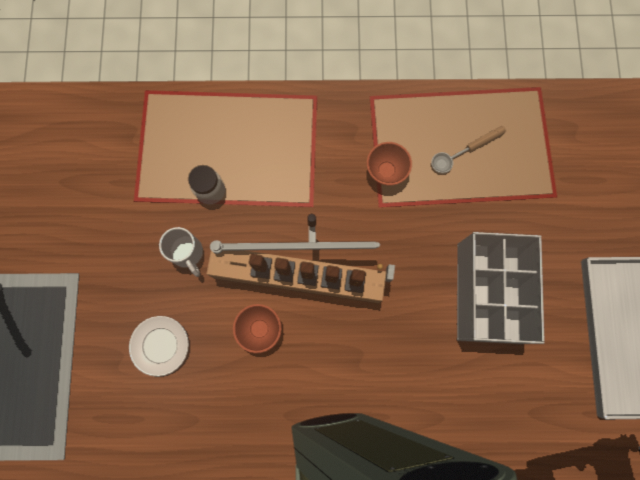

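View pics/side0.png

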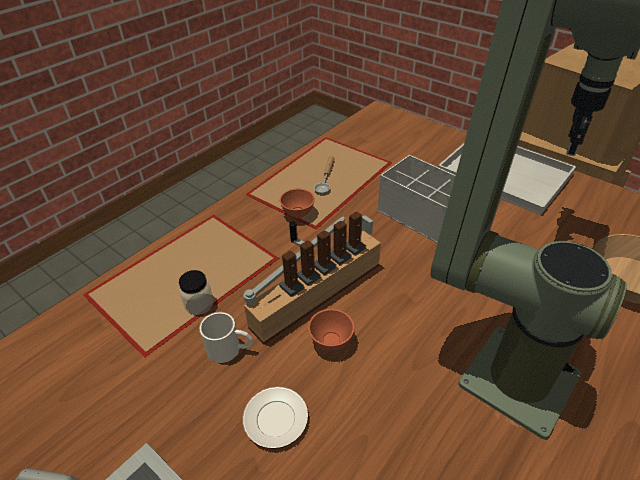

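Five knives are present: image-left slot (+y, y=125) is empty, and knife tops run from (257,262) to (357,280). The bar runs from its hinge (217,246) to (379,245), with the knob at (312,218). The caddy is around (500,288).

```bash
cat > h.py <<'E'
import numpy as np,cv2
from plant import ctrl,sensors,optics
def cloud(cam,p=None,d=None):
    """world points HxWx3 from depth"""
    s=sensors.read_state()
    if p is None: p,d=optics.grab_frame(cam)
    c=optics.camera_params(cam);K=c["mtx"]
    v,u=np.mgrid[0:480,0:640]
    X=np.stack([(u-K[0,2])/K[0,0]*d,(v-K[1,2])/K[1,1]*d,d],-1)
    if cam=="wrist":
        T=c["T_tool_cam"];X=X@T[:3,:3].T+T[:3,3]
        X=X@np.array(s["eef_rot"]).T+s["eef_pos"]
    else: X=(X-c["t"])@c["R"]
    X[d<=0]=np.nan
    return p,X
def rect(X,m):
    P=X[m][:,:2].astype(np.float32)
    return cv2.minAreaRect(P),np.median(X[m],0).round(1),len(P)
def comps(X,m,amin=15):
    n,l,st,c=cv2.connectedComponentsWithStats(m.astype(np.uint8))
    return [(rect(X,l==i),c[i].round(0)) for i in range(1,n) if st[i,4]>=amin]
E
python3 - <<'E'
from h import *
a=np.load("top0.npz");p,X=cloud("top",a["p"],a["d"])
v,u=np.mgrid[0:480,0:640];z=X[...,2]
box=lambda u0,u1,v0,v1:(u>=u0)&(u<=u1)&(v>=v0)&(v<=v1)
print("caddy",rect(X,box(445,560,220,355)&(z>122)&(z<138)))
print("block",rect(X,box(200,400,240,310)&(z>80)&(z<89)))
print("knives");[print(c) for c in comps(X,box(235,375,240,310)&(z>180)&(z<205))]
print("knob");[print(c) for c in comps(X,box(295,330,205,235)&(z>150)&(z<170))]
print("bar");[print(c) for c in comps(X,box(205,385,235,256)&(z>102)&(z<125))]
print("bowl1",rect(X,box(360,415,135,195)&(z>45)&(z<62)));print("bowl2",rect(X,box(230,285,300,360)&(z>45)&(z<62)))
print("mug",rect(X,box(155,205,225,285)&(z>76)&(z<92)))
print("jar",rect(X,box(185,220,160,190)&(z>40)))
E
```

```text
caddy (((449.57171630859375, -337.1978454589844), (142.3408203125, 220.28366088867188), 86.70015716552734), array([ 452.1, -345.2,  128.7]), 960)
block (((485.98992919921875, 88.24368286132812), (385.0366516113281, 62.89570236206055), 80.96338653564453), array([485.6, 105.3,  84.9]), 2771)
knives
((((498.3858642578125, 167.098876953125), (25.89235496520996, 22.137914657592773), 81.30647277832031), array([497. , 166.8, 191.2]), 160), array([255., 260.]))
((((490.6205749511719, 117.87079620361328), (26.24755096435547, 22.351972579956055), 79.27540588378906), array([489.1, 116.9, 191.3]), 155), array([281., 264.]))
((((482.53033447265625, 68.47048950195312), (25.858186721801758, 21.792613983154297), 82.0852279663086), array([482.3,  68.7, 191.2]), 153), array([306., 267.]))
((((474.8982238769531, 19.286693572998047), (25.750877380371094, 22.216859817504883), 82.11091613769531), array([474.1,  19. , 191. ]), 156), array([332., 271.]))
((((466.98095703125, -29.912208557128906), (25.469152450561523, 22.063243865966797), 80.65058898925781), array([466.4, -29.4, 191.1]), 157), array([357., 2
[... 217 characters left out ...]
), (32.47845458984375, 351.26788330078125), 1.293263554573059), array([539.4,  95.5, 112.7]), 1297), array([292., 245.]))
bowl1 (((739.9217529296875, -116.30229187011719), (101.30442810058594, 102.55555725097656), 59.91583251953125), array([ 755.3, -122.3,   53.3]), 433)
bowl2 (((372.58966064453125, 178.39828491210938), (101.41861724853516, 100.91468811035156), 25.468727111816406), array([372.2, 184.4,  53.7]), 505)
mug (((549.9368286132812, 348.7467041015625), (74.94947814941406, 75.19454956054688), 73.14363861083984), array([549.9, 349. ,  84.1]), 273)
jar (((696.0447998046875, 297.9666748046875), (68.5697250366211, 60.07303237915039), 87.84934997558594), array([693.7, 294.2,  89.6]), 727)
```

```bash
cat >> h.py <<'E'
YAW=-0.158
EY=np.array([-np.sin(YAW),np.cos(YAW),0]);EX=np.array([np.cos(YAW),np.sin(YAW),0])
O=np.array([486.6,93.3,0])
def Rj(y):
    """tool down, jaws along horizontal y; sign nearest to last joint's zero"""
    best=None
    for s in(1,-1):
        yy=s*np.array([y[0],y[1],0.])/np.hypot(y[0],y[1]);z=np.array([0,0,-1.])
        R=np.column_stack([np.cross(yy,z),yy,z])
        c=abs(((np.arctan2(R[1,0],R[0,0])-sensors.read_state()["q"][0])+np.pi)%(2*np.pi)-np.pi)
        if best is None or c<best[0]: best=(c,R)
    return best[1]
def knob(H,th):
    c,s=np.cos(th),np.sin(th);r=lambda a:np.array([c*a[0]-s*a[1],s*a[0]+c*a[1],0])
    d=r(-EY);n=r(EX);K=H+200*d+48*n
    rad=(K-H);t=np.array([-rad[1],rad[0],0])/np.linalg.norm(rad)
    return K,t
E
python3 - <<'E'
from h import *
from scipy.optimize import least_squares
a=np.load("top0.npz");p,X=cloud("top",a["p"],a["d"])
v,u=np.mgrid[0:480,0:640];z=X[...,2]
m=(u>203)&(u<228)&(v>232)&(v<256)&(z>118)&(z<135);print("hinge post",rect(X,m) if m.any() else None)
m=(u>240)&(u<300)&(v>235)&(v<254)&(z>108)&(z<118);P=X[m];f=np.polyfit(P[:,1],P[:,0],1);print("bar line x=",f)
th=np.arctan2(-f[0],-1)-np.arctan2(-EY[1],-EY[0]);print("theta",th)
K=np.array([587.4,59.2,0]);H=K-(knob(np.zeros(3),th)[0]);print("H",H,"on bar at",np.polyval(f,H[1]),"local",(H-O)@EX,(H-O)@EY)
m=(u>372)&(u<388)&(v>235)&(v<254)&(z>108)&(z<118);print("tip y",X[m][:,1].min())
for t in(0,.2,.5,1.,1.15):
    k,tt=knob(H,t);print(t,k.round(1),ctrl.solve_ik(k+[0,0,157],Rj(tt)))
E
```

```text
hinge post (((539.4443969726562, 258.2698059082031), (16.802871704101562, 15.994643211364746), 64.03633880615234), array([538.4, 258.6, 121.1]), 55)
bar line x= [-8.25235783e-03  5.40459226e+02]
theta 4.86213680987902
H [787.7892899  105.54795028   0.        ] on bar at 539.5882069690144 local 295.5105250065181 59.48554651486354
tip y -80.12646510571992
0 [803.7 -99.5   0. ] None
0.2 [844.1 -92.3   0. ] [-2.10548194e-01  8.83231580e-01  7.46713620e-01 -4.44089210e-16
  1.51164745e+00  2.65349948e+00]
0.5 [900.1 -66.8   0. ] [-1.69700076e-01  1.04656221e+00  4.61216224e-01 -4.44089210e-16
  1.63381422e+00  2.39434760e+00]
1.0 [969.    8.2   0. ] None
1.15 [981.5  36.3   0. ] None
```

```bash
cat >> h.py <<'E'
H=np.array([538.7,258.4,0])
def st(): return sensors.read_state()
def pose(x,y,z): return np.array([x,y,z],float)
E
python3 - <<'E'
from h import *
k,t=knob(H,.166);print(k)
for a in(.166,.5,1.0):
    kk,tt=knob(H,a);print(a,kk.round(1),ctrl.solve_ik(kk+[0,0,155],Rj(tt)))
ctrl.gripper_to(45,30)
ctrl.move_ptp(k+[0,0,260],Rj(t))
R=st()["eef_rot"].copy();f0=st()["force"].copy()
print(ctrl.move_l(k+[0,0,155],threshold=8),st()["eef_pos"])
ctrl.gripper_to(10,25);print("w",st()["grip_width"])
R0=Rj(t)
for a in np.linspace(.25,1.0,10):
    kk,tt=knob(H,a);c,s=np.cos(a-.166),np.sin(a-.166)
    ctrl.move_l(kk+[0,0,155],np.array([[c,-s,0],[s,c,0],[0,0,1]])@R0,vel=120)
    print(round(a,2),(st()["force"]-f0).round(1))
ctrl.gripper_to(40)
ctrl.move_l(kk+[0,0,260])
p,X=cloud("top");cv2.imwrite("pics/top1.png",p[:,:,::-1]);print(st()["t"],st()["q"].round(2))
E
```

```text
[588.29844694  58.79039587   0.        ]
0.166 [588.3  58.8   0. ] None
0.5 [651.   86.1   0. ] [-1.83273293e-04  4.66176295e-01  1.41714176e+00 -4.44089210e-16
  1.25827459e+00  2.56386440e+00]
1.0 [719.9 161.    0. ] [ 1.02924033e-01  6.28001071e-01  1.17143658e+00 -4.44089210e-16
  1.34215500e+00  2.16697171e+00]Traceback (most recent call last):
  File "<stdin>", line 6, in <module>
plant.MotionError: the arm cannot take that pose within its joint ranges
```

```bash
cat >> h.py <<'E'
def Rj(y,pos):
    """tool down, jaws along horizontal y; sign with the last joint nearest zero at pos"""
    y=np.array([y[0],y[1],0.])/np.hypot(y[0],y[1]);z=np.array([0,0,-1.])
    az=np.arctan2(pos[1],pos[0])+np.pi/2
    x=np.cross(y,z)
    if x@[np.cos(az),np.sin(az),0]<0: y,x=-y,-x
    return np.column_stack([x,y,z])
E
cat > open1.py <<'E'
from h import *
k,t=knob(H,.166)
ctrl.gripper_to(45,30)
R0=Rj(t,k)
ctrl.move_ptp(k+[0,0,260],R0)
f0=st()["force"].copy()
print(ctrl.move_l(k+[0,0,155],threshold=8),st()["eef_pos"])
ctrl.gripper_to(10,25);print("w",st()["grip_width"])
for a in np.linspace(.25,1.0,10):
    kk,tt=knob(H,a);c,s=np.cos(a-.166),np.sin(a-.166)
    ctrl.move_l(kk+[0,0,155],np.array([[c,-s,0],[s,c,0],[0,0,1]])@R0,vel=120)
    print(round(a,2),(st()["force"]-f0).round(1))
ctrl.gripper_to(40)
ctrl.move_l(kk+[0,0,260])
p,X=cloud("top");cv2.imwrite("pics/top1.png",p[:,:,::-1]);print(st()["t"],st()["q"].round(2))
E
python3 open1.py
```

```text
False [589.17132581  58.61572629 156.00643988]
w 17.110989195953405
0.25 [-0.9 -1.1  7.3]
0.33 [-0.3 -1.7  8.2]
0.42 [ 0.3 -0.5  7.3]
0.5 [-0.7  0.   8.2]
0.58 [-0.2 -0.7  8.6]
0.67 [-0.5 -0.2  8.5]
0.75 [ 0.3 -0.4  8.2]
0.83 [-0.1 -0.2  7.7]
0.92 [-1.4 -0.1  7.6]
1.0 [-0.9  0.6  7.8]
8.7833 [ 0.1   0.55  1.07 -0.    1.52 -0.97]
```

View pics/top1.png

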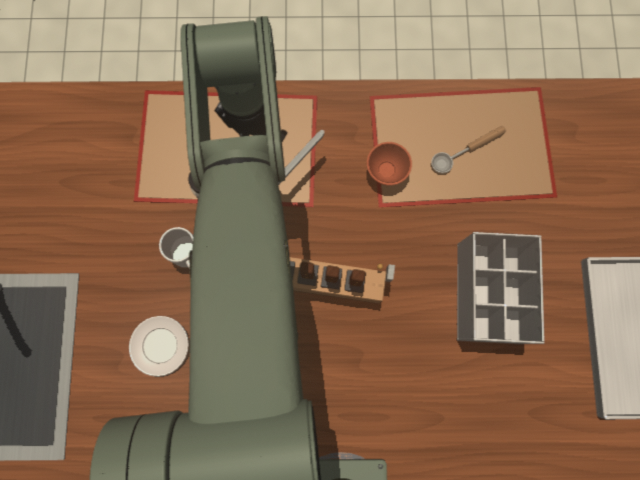

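The bar is now well open, with its tip at (322,133). Next I'll wiggle each handle.

```bash
cat >> h.py <<'E'
KN={75:(498.4,167.1),25:(490.6,117.9),-25:(482.5,68.5),-75:(474.9,19.3),-125:(467.,-29.9)}
E
cat > wig.py <<'E'
from h import *
for s,(x,y) in KN.items():
    P=np.array([x,y,0]);R=Rj(EX,P)
    ctrl.gripper_to(45,25)
    ctrl.move_ptp(P+[0,0,250],R)
    hit=ctrl.move_l(P+[0,0,173],threshold=10)
    if hit: print(s,"HIT",st()["eef_pos"]);break
    ctrl.gripper_to(15,25);w=st()["grip_width"];f0=st()["force"].copy();out=[]
    for d in(4,9,0,-4,-9,0):
        h=ctrl.move_l(P+EY*d+[0,0,173],vel=40,threshold=15);ctrl.hold(.1);S=st()
        out.append((d,round(float((S["eef_pos"]-P)@EY),1),round(float((S["force"]-f0)@EY),1)))
        if h: ctrl.move_l(P+[0,0,173],vel=40)
    print(s,"w",round(w,1),out)
    ctrl.gripper_to(45);ctrl.move_l(P+[0,0,250])
print(st()["t"])
E
python3 wig.py
```

```text
75 w 21.6 [(4, 3.5, -2.8), (9, 8.4, -3.0), (0, 1.3, 4.5), (-4, -3.0, 3.8), (-9, -8.4, 5.0), (0, -2.2, -3.3)]
25 w 21.7 [(4, 3.5, -5.9), (9, 8.4, -5.5), (0, 1.4, 2.3), (-4, -2.8, 1.7), (-9, -8.3, 4.6), (0, -2.1, -4.0)]
-25 w 22.0 [(4, 3.3, -3.6), (9, 8.1, -5.3), (0, 1.4, 4.2), (-4, -2.8, 3.9), (-9, -8.1, 5.5), (0, -1.6, -3.4)]
-75 w 21.6 [(4, 3.1, -3.8), (9, 7.1, -7.6), (0, 0.4, 1.9), (-4, -2.9, 2.8), (-9, -6.8, 7.6), (0, -0.3, -1.8)]
-125 w 21.7 [(4, 3.0, -3.6), (9, 6.9, -7.1), (0, 0.3, 0.9), (-4, -2.9, 3.9), (-9, -6.6, 7.7), (0, -0.2, -1.1)]
34.3583
```

Holding the handle in the pads resists the rocking, so those readings are murky. I'll repeat with the jaws loosely straddling each handle along y, pushing without gripping.

```bash
cat > wig2.py <<'E'
from h import *
for s,(x,y) in KN.items():
    P=np.array([x,y,0]);R=Rj(EY,P)
    ctrl.gripper_to(31,20)
    ctrl.move_ptp(P+[0,0,250],R)
    hit=ctrl.move_l(P+[0,0,171],vel=80,threshold=6)
    if hit: print(s,"HIT",st()["eef_pos"],st()["force"]);ctrl.move_l(P+[0,0,250]);continue
    ctrl.hold(.2);f0=st()["force"].copy();out=[]
    for d in(3,5,7,0,-3,-5,-7,0):
        h=ctrl.move_l(P+EY*d+[0,0,171],vel=40,threshold=15);ctrl.hold(.15);S=st()
        out.append((d,round(float((S["eef_pos"]-P)@EY),1),round(float((S["force"]-f0)@EY),1)))
    print(s,"w",round(S["grip_width"],1),out)
    ctrl.move_l(P+[0,0,250],vel=250)
print(st()["t"])
E
python3 wig2.py
```

```text
75 HIT [498.99152396 166.02262601 215.68749532] [-1.35001695  0.22840329  5.59448668]
25 HIT [491.11118709 117.63859426 215.88140737] [-1.48559393 -0.13818719  3.71797638]
-25 HIT [483.50981745  67.68437277 215.69386454] [-1.13452437 -0.16215064  6.66213833]
-75 HIT [474.58731383  19.33353963 176.34817338] [-1.04872247 -1.18429001  5.1459816 ]
-125 HIT [466.72048546 -29.79884774 175.25078976] [-0.43685509 -0.49852766  5.35514945]
43.725
```

```bash
python3 - <<'E'
from h import *
ctrl.move_ptp([330,-250,330],Rj(EX,[330,-250]))
p,X=cloud("top");cv2.imwrite("pics/top2.png",cv2.resize(p[200:340,180:420,::-1],None,fx=3,fy=3))
v,u=np.mgrid[0:480,0:640];z=X[...,2]
box=(u>235)&(u<375)&(v>235)&(v<310)
for c in comps(X,box&(z>180)&(z<210)): 
    q=np.array([*c[0][0][0],0])-O;print((q@EX).round(1),(q@EY).round(1),c[0][0][1],c[0][1][2])
print("caddy",rect(X,(u>420)&(u<600)&(v>200)&(v<370)&(z>122)&(z<138))); print(st()["t"])
E
```

```text
0.8 73.1 (26.73039436340332, 21.85445213317871) 191.2
0.8 23.1 (25.72021484375, 22.241992950439453) 190.9
0.3 -26.7 (25.709842681884766, 22.094648361206055) 191.2
0.6 -74.4 (25.346174240112305, 22.670995712280273) 190.9
1.0 -124.0 (25.831838607788086, 21.920063018798828) 191.0
caddy (((475.389892578125, -366.50701904296875), (142.40206909179688, 220.69317626953125), 86.72626495361328), array([ 510.8, -333.1,  128.3]), 731)
44.8333
```

View pics/top2.png

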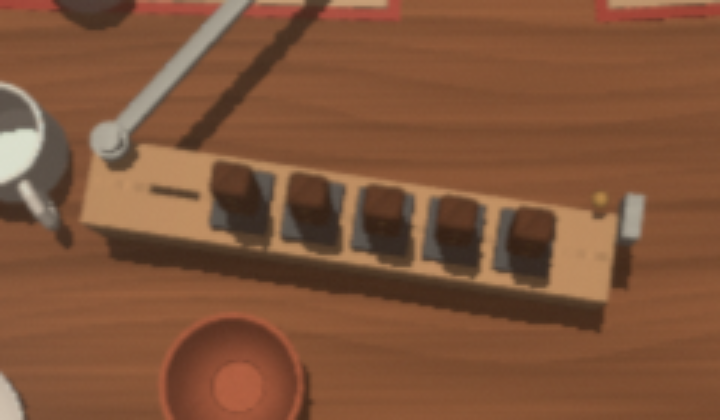

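The three left handles rest 2 mm off, which is why the 31 mm jaws touched their tops. The caddy has been knocked about 40 mm. I'll repeat the test with the measured handle positions and a slightly wider gap.

```bash
cat > upd.py <<'E'
E
sed -i 's/^    P=np.array(\[x,y,0\]);R=Rj(EY,P)/    P=O+EX*.7+EY*Y2[s];R=Rj(EY,P)/; s/gripper_to(31,20)/gripper_to(33,20)/; s/threshold=6/threshold=12/' wig2.py
sed -i 's/^for s,(x,y)/Y2={75:73.1,25:23.1,-25:-26.7,-75:-74.4,-125:-124.}\nfor s,(x,y)/' wig2.py
rm upd.py; python3 wig2.py
```

```text
75 HIT [498.51513293 165.48333518 174.26967302] [0.24823082 0.75446847 4.26483471]
25 HIT [490.83836465 115.99661293 175.55529672] [-0.65443318 -0.79907844  5.94667691]
-25 HIT [482.62466474  66.92377228 175.57921974] [-1.28745119 -1.24975221  4.69317298]
-75 HIT [475.38053763  19.69909327 176.93767485] [-2.03530475 -1.48038244  4.93311691]
-125 HIT [467.58864712 -29.04148249 176.33464081] [-1.72404536 -0.6173391   5.32468039]
56.4833
```

The stops at about 175 mm were just deceleration at the end of the move. The path is clear, so I'll drop the threshold.

```bash
sed -i 's/vel=80,threshold=12/vel=120,threshold=30/; s/vel=40,threshold=15/vel=60/' wig2.py; python3 wig2.py
```

```text
75 HIT [499.70140103 164.41593896 175.31126231] [-1.7293607   1.7136157   7.26733699]
25 HIT [491.76805362 116.55794507 175.89248224] [-2.73198587 -0.67879949  8.16759136]
-25 HIT [483.76406257  67.41268924 175.72705567] [-2.27846939 -0.1945315   7.2542087 ]
-75 HIT [476.32871852  19.96821452 177.28203278] [-2.19675091 -1.36420704  8.74790561]
-125 HIT [468.71629727 -28.79565159 176.69636263] [-1.92793251 -0.36840273  7.62344302]
66.0167
```

```bash
sed -i 's/\[0,0,171\]/[0,0,186]/g; s/threshold=30/threshold=20/; s/P+\[0,0,250\]/P+[0,0,225]/g' wig2.py; python3 wig2.py
```

```text
75 w 33.0 [(3, 3.1, -0.8), (5, 5.0, -0.9), (7, 7.0, -0.8), (0, -0.1, -0.5), (-3, -3.0, -0.5), (-5, -5.0, -1.6), (-7, -7.0, -0.3), (0, 0.1, -0.9)]
25 w 32.9 [(3, 3.0, -0.1), (5, 5.0, 0.3), (7, 7.0, -0.0), (0, -0.1, -0.8), (-3, -3.0, 0.4), (-5, -5.0, 0.5), (-7, -7.0, 0.0), (0, 0.1, 0.3)]
-25 w 33.0 [(3, 3.0, 0.8), (5, 5.0, 1.0), (7, 7.0, -0.0), (0, -0.1, 0.9), (-3, -3.0, 0.8), (-5, -5.0, 0.0), (-7, -7.0, 1.2), (0, 0.1, 0.9)]
-75 w 32.4 [(3, 2.9, -0.8), (5, 5.0, -2.3), (7, 6.4, -4.9), (0, 0.4, 0.0), (-3, -3.0, 0.1), (-5, -5.0, 0.8), (-7, -7.0, 1.1), (0, 0.0, 0.1)]
-125 w 33.2 [(3, 2.9, 0.0), (5, 4.9, -0.5), (7, 6.0, -4.2), (0, 0.3, 1.6), (-3, -3.0, 0.8), (-5, -5.0, 0.3), (-7, -7.0, 1.3), (0, 0.1, -0.0)]
90.25
```

Handle results:
- Slots 75, 25 and -25 rock freely, with no force at 7 mm: loose.
- Slots -75 and -125 push back with 4–5 N, and about 7.6 N in the earlier test: sound.

Now the first transfer.

```bash
cat >> h.py <<'E'
def caddy(minn=400):
    p,X=cloud("top");v,u=np.mgrid[0:480,0:640];z=X[...,2]
    m=(u>410)&(u<620)&(v>190)&(v<390)&(z>122)&(z<137)
    m=cv2.morphologyEx(m.astype(np.uint8),cv2.MORPH_OPEN,np.ones((2,2),np.uint8))>0
    (c,sz,a),_,n=rect(X,m)
    yaw=np.deg2rad(a-90 if sz[0]<sz[1] else a)
    yaw=(yaw+np.pi/2)%np.pi-np.pi/2
    print("caddy",np.round(c,1),np.round(sz,1),round(yaw,3),n)
    return np.array([*c,0]),yaw,sz
def pick(s):
    P=O+EX*.7+EY*(s-1);R=Rj(EX,P)
    ctrl.gripper_to(45,70);ctrl.move_ptp(P+[0,0,230],R);ctrl.move_l(P+[0,0,173])
    ctrl.gripper_to(15,70);f0=st()["force"].copy();print("w",st()["grip_width"])
    ctrl.move_l(P+[0,0,373],vel=150);ctrl.hold(.2)
    print("lifted w",st()["grip_width"],"dF",(st()["force"]-f0).round(1))
def place(cx,cy,C,yaw):
    ux=np.array([np.cos(yaw),np.sin(yaw),0]);uy=np.array([-ux[1],ux[0],0])
    T=C+ux*cx+uy*cy;R=Rj(ux,T)
    ctrl.move_ptp(T+[0,0,373],R);print("above w",round(st()["grip_width"],1),st()["eef_pos"].round(1))
    return T
E
python3 - <<'E'
from h import *
pick(75)
C,yaw,sz=caddy()
T=place(72,34,C,yaw)
p,_=cloud("wrist");q,_=cloud("side")
cv2.imwrite("pics/w3.png",np.hstack([cv2.resize(p,(400,300)),cv2.resize(q,(400,300))])[:,:,::-1]);print(st()["t"])
E
```

```text
w 21.17951206757744
lifted w 21.56488478275983 dF [ 2.3  0.1 -5.8]
caddy [ 487.8 -397.3] [198.2 251.6] -0.072 942
above w 21.6 [ 562.7 -367.3  373.3]
96.8833
```

View pics/w3.png

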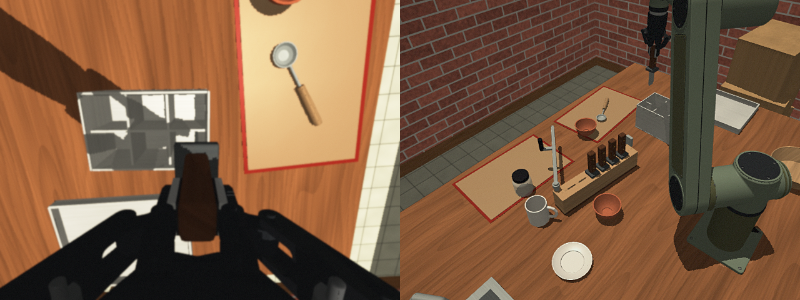

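The knife is held straight, but the caddy rectangle picked up stray points. I'll re-measure the caddy from the wrist view, where it sits at about (78–210, 90–170), using the largest connected rim.

```bash
cat >> h.py <<'E'
def caddy(cam="top"):
    p,X=cloud(cam);z=X[...,2]
    m=((z>120)&(z<139)&(X[...,1]<-200)&(X[...,1]>-560)&(X[...,0]>300)&(X[...,0]<640)).astype(np.uint8)
    m=cv2.dilate(m,np.ones((3,3)))
    n,l,s,_=cv2.connectedComponentsWithStats(m);i=1+np.argmax(s[1:,4])
    (c,sz,a),_,n=rect(X,(l==i)&(z>120)&(z<139))
    yaw=np.deg2rad(a-90 if sz[0]<sz[1] else a)
    yaw=(yaw+np.pi/2)%np.pi-np.pi/2
    print(cam,"caddy",np.round(c,1),np.round(sz,1),round(yaw,3),n,"ok" if abs(max(sz)-220)<8 and abs(min(sz)-140)<8 else "BAD")
    return np.array([*c,0]),yaw,sz
E
python3 - <<'E'
from h import *
caddy("wrist");caddy("top")
E
```

```text
wrist caddy [ 474.1 -369.5] [140.3 219.9] -0.057 2943 ok
top caddy [ 513.3 -312.4] [ 95.7 219.5] -0.581 426 BAD
```

```bash
cat >> h.py <<'E'
def drop(cx,cy):
    C,yaw,sz=caddy("wrist")
    if abs(max(sz)-220)>8 or abs(min(sz)-140)>8: return False
    T=place(cx,cy,C,yaw)
    h=ctrl.move_l(T+[0,0,300],vel=200)
    h=ctrl.move_l(T+[0,0,166],vel=100,threshold=12);print("down",h,st()["eef_pos"].round(1),"w",round(st()["grip_width"],1))
    ctrl.hold(.1);ctrl.gripper_to(36);ctrl.move_l(st()["eef_pos"]+[0,0,60],vel=100)
    ctrl.move_l(T+[0,0,373],vel=250);return True
E
python3 - <<'E'
from h import *
print(drop(72,34))
p,_=cloud("wrist");cv2.imwrite("pics/w4.png",p[:,:,::-1]);print(st()["t"])
E
```

```text
wrist caddy [ 473.8 -369.6] [140.5 220.2] -0.058 2950 ok
above w 21.2 [ 547.4 -338.3  373.2]
down False [ 548.2 -340.3  167.1] w 21.2
True
101.2333
```

View pics/w4.png

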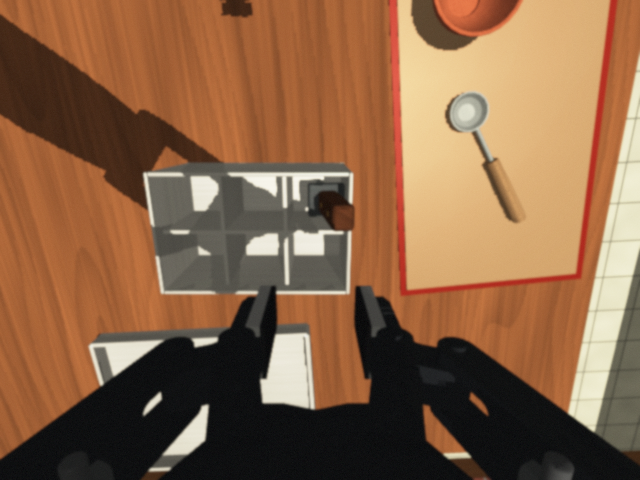

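The first knife stands in the +x/+y cell, handle at (335,210). Now the other two.

```bash
cat > two.py <<'E'
from h import *
for s,c in((25,(0,-34)),(-25,(-72,34))):
    pick(s)
    if not 20<st()["grip_width"]<24: print("LOST");break
    place(c[0],c[1],np.array([474,-369.5,0]),-.058)
    if not drop(*c): break
p,_=cloud("wrist");cv2.imwrite("pics/w5.png",p[:,:,::-1]);print(st()["t"])
E
python3 two.py
```

```text
w 21.35693386662469
lifted w 21.422523270769027 dF [ 2.3  1.  -6.9]
above w 21.4 [ 472.7 -402.4  373.2]
wrist caddy [ 474.3 -369.6] [139.8 220.5] -0.056 2357 ok
above w 21.0 [ 472.8 -403.   373.1]
down False [ 472.9 -404.1  167. ] w 21.3
w 20.839658721229345
lifted w 21.138432928249124 dF [ 0.7 -0.6 -6.5]
above w 20.9 [ 404.6 -330.6  373. ]
wrist caddy [ 476.7 -328.4] [ 58.3 220.3] -0.057 1675 BAD
118.0667
```

View pics/w5.png

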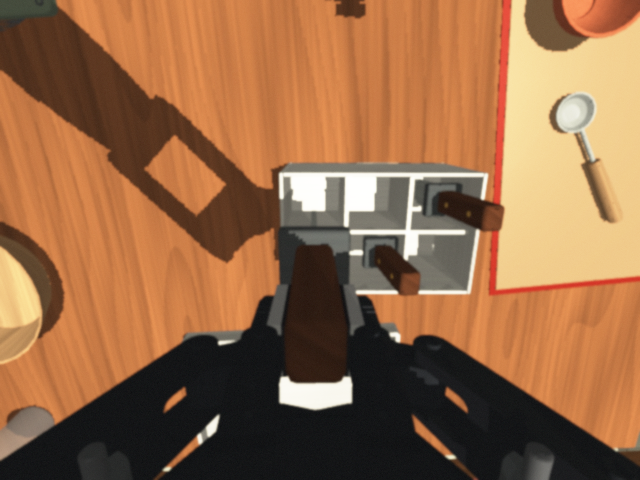

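The caddy hasn't moved; the held knife is just hiding its rim. I'll drop using the last good caddy pose.

```bash
python3 - <<'E'
from h import *
T=place(-72,34,np.array([474.1,-369.6,0]),-.057)
ctrl.move_l(T+[0,0,300],vel=200)
print(ctrl.move_l(T+[0,0,166],vel=100,threshold=12),st()["eef_pos"].round(1),st()["grip_width"])
ctrl.hold(.1);ctrl.gripper_to(36);ctrl.move_l(st()["eef_pos"]+[0,0,60],vel=100)
ctrl.move_l(T+[0,0,373],vel=250)
p,_=cloud("wrist");cv2.imwrite("pics/w6.png",p[100:350,150:550,::-1]);
p,X=cloud("top");z=X[...,2]
v,u=np.mgrid[0:480,0:640]
for c in comps(X,(u>300)&(u<375)&(v>235)&(v<310)&(z>180)&(z<210)):
    q=np.array([*c[0][0][0],0])-O;print((q@EX).round(1),(q@EY).round(1),c[0][0][1],c[0][1][2])
# bar angle
m=(z>108)&(z<118)&(X[...,0]>600)&(X[...,0]<800)&(X[...,1]>60)&(X[...,1]<240)
P=X[m][:,:2].astype(np.float32)
P=P[np.abs(np.hypot(P[:,0]-H[0],P[:,1]-H[1])-280)<50]
m2=P.mean(0)-H[:2];print("theta",np.arctan2(m2[1],m2[0])-np.arctan2(-EY[1],-EY[0]),len(P),st()["t"])
m=(z>153)&(z<170)&(X[...,0]>600)&(X[...,0]<800)&(X[...,1]>60)&(X[...,1]<240);print("knob",X[m].mean(0),knob(H,1.0)[0])
E
```

```text
above w 21.5 [ 404.5 -331.1  373.1]
False [ 404.6 -332.   166.9] 21.442170706170558
0.8 -74.7 (25.730497360229492, 22.199520111083984) 191.5
0.5 -124.6 (25.647741317749023, 21.37821388244629) 191.7
theta 1.007742032577688 206 122.3083
knob [719.66958709 162.67805647 159.92417409] [719.86197696 161.01243353   0.        ]
```

View pics/w6.png

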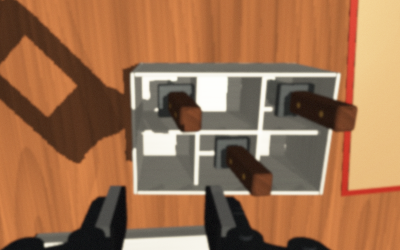

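All three loose knives stand in separate cells, and the two sound ones are still home. Now I'll shut the keeper.

```bash
cat > shut.py <<'E'
from h import *
a0=1.005;k,t=knob(H,a0);R0=Rj(t,k)
ctrl.gripper_to(40,40);ctrl.move_ptp(k+[0,0,260],R0);ctrl.move_l(k+[0,0,155])
ctrl.gripper_to(10,40);print("w",st()["grip_width"]);ctrl.hold(.1);f0=st()["force"].copy()
L=[.85,.7,.55,.4,.3,.2,.14,.1,.07,.04,.02,0,-.015,-.03]
for a in L:
    kk,tt=knob(H,a);c,s=np.cos(a-a0),np.sin(a-a0)
    ctrl.move_l(kk+[0,0,155],np.array([[c,-s,0],[s,c,0],[0,0,1]])@R0,vel=100 if a>.15 else 40)
    S=st();F=S["force"]-f0;r=S["eef_pos"][:2]-H[:2]
    th=np.arctan2(r[1],r[0])-np.arctan2(*(knob(H,0)[0]-H)[[1,0]])
    print(a,"actual",round(float(th),3),"tang",round(float(F@tt),1),"z",round(float(F[2]),1),round(S["grip_width"],1))
    if abs(F@tt)>18: break
ctrl.hold(.2);ctrl.gripper_to(40);ctrl.move_l(st()["eef_pos"]*[1,1,0]+[0,0,260])
ctrl.move_ptp([330,-250,330],Rj(EX,[330,-250]))
p,X=cloud("top");cv2.imwrite("pics/t7.png",cv2.resize(p[130:370,150:550,::-1],None,fx=2,fy=2))
z=X[...,2];m=(z>153)&(z<170)&(X[...,0]>540)&(X[...,0]<800)&(X[...,1]>0)&(X[...,1]<240);K=X[m].mean(0);r=K-H
print("knob",K,"theta",np.arctan2(r[1],r[0])-np.arctan2(*(knob(H,0)[0]-H)[[1,0]]),st()["t"])
E
python3 shut.py
```

```text
w 16.725270677915518
0.85 actual 0.851 tang 0.1 z -0.5 16.6
0.7 actual 0.702 tang 0.3 z 0.5 16.6
0.55 actual 0.552 tang 0.1 z 0.0 16.4
0.4 actual 0.403 tang 0.1 z -0.5 16.8
0.3 actual 0.304 tang -0.3 z -0.2 16.7
0.2 actual 0.204 tang 0.5 z 0.5 17.0
0.14 actual 0.146 tang 0.1 z 0.2 16.7
0.1 actual 0.106 tang 0.4 z -0.0 17.1
0.07 actual 0.076 tang -0.6 z 0.1 16.7
0.04 actual 0.047 tang 0.3 z -0.2 17.0
0.02 actual 0.024 tang -1.7 z 2.8 16.7
0 actual 0.007 tang 0.3 z 1.0 16.8
-0.015 actual -0.001 tang 4.6 z -2.2 16.9
-0.03 actual -0.002 tang 14.4 z -8.1 16.9
knob [554.49279078  53.73784151 160.77332801] theta -0.0005324223520137839 133.8
```

View pics/t7.png

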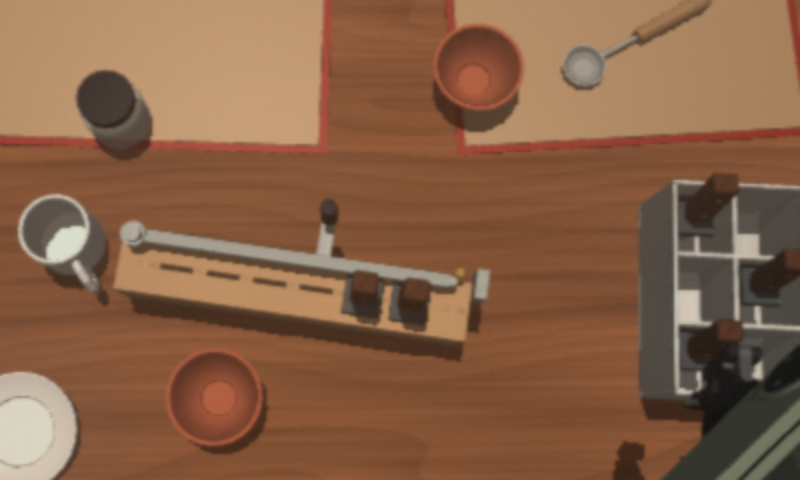

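The bar is against its stop, with the ball at (460,272) behind its tip. The bowls and mug haven't moved. One last check: the collar heights in the caddy.

```bash
python3 - <<'E'
from h import *
C=np.array([474.1,-369.6,0]);ctrl.move_ptp(C+[0,-40,400],Rj([1,0],C))
C2,yaw,sz=caddy("wrist");p,X=cloud("wrist");ux=np.array([np.cos(yaw),np.sin(yaw)]);D=X[...,:2]-C2[:2];a=D@ux;b=D@[-ux[1],ux[0]];z=X[...,2]
for cx,cy in((72,34),(0,-34),(-72,34)):
    m=(abs(a-cx)<30)&(abs(b-cy)<28)&(z>50)&(z<115);hh,e=np.histogram(z[m],bins=np.arange(50,116,5));print(cx,cy,dict(zip(e[:-1].tolist(),hh.tolist())))
p,X=cloud("top");z=X[...,2];v,u=np.mgrid[0:480,0:640]
box=lambda u0,u1,v0,v1:(u>=u0)&(u<=u1)&(v>=v0)&(v<=v1)
print("bowl1",rect(X,box(360,415,135,195)&(z>45)&(z<62))[0][0]);print("bowl2",rect(X,box(230,285,300,360)&(z>45)&(z<62))[0][0]);print("mug",rect(X,box(155,205,225,285)&(z>76)&(z<92))[0][0])
m=(z>153)&(z<170)&(X[...,0]>540)&(X[...,0]<800)&(X[...,1]>0)&(X[...,1]<240);print("knob",X[m].mean(0).round(1),st()["t"])
E
```

```text
wrist caddy [ 474.2 -369.6] [140.4 220.5] -0.059 3080 ok
72 34 {50: 0, 55: 0, 60: 0, 65: 0, 70: 0, 75: 14, 80: 172, 85: 459, 90: 16, 95: 29, 100: 30, 105: 30, 110: 35}
0 -34 {50: 0, 55: 0, 60: 0, 65: 0, 70: 0, 75: 14, 80: 125, 85: 374, 90: 7, 95: 21, 100: 15, 105: 24, 110: 20}
-72 34 {50: 0, 55: 0, 60: 0, 65: 0, 70: 0, 75: 0, 80: 221, 85: 265, 90: 0, 95: 0, 100: 0, 105: 0, 110: 0}
bowl1 (739.1222534179688, -115.3263168334961)
bowl2 (372.37603759765625, 178.53289794921875)
mug (549.716796875, 348.8150939941406)
knob [554.5  54.  160.4] 134.85
```

Collar tops are at about 86 mm, so the tips are on the cell floors. The bowls, mug and knob are where they should be, so I'm handing in.

```bash
python3 -c "
from plant import ctrl
print(ctrl.finish_job())"
```

```text
the job is handed in; nothing more can be done
None
```

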